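# Hang the marker caddy on its slotted post and lock it

## Robot

A 6-joint arm with a two-finger parallel gripper is mounted at the origin on the work surface. World frame = base frame: x ahead of the robot, y to its left, z up, the work surface at z = 0. Lengths are in mm, angles in degrees, forces in N, time in s.
With the tool pointing down it reaches from about 250 to 800 mm from the base axis. Payload 8.5 kg.
Tool frame: the origin (TCP) lies midway between the tips of the shut fingers; the grasp point (between the pads) lies 19 mm behind it; z points along the fingers, y is the direction in which the jaws open and shut (so a half turn about z gives the same grasp; the last joint's range is limited). The gripper opens to 85 mm and grips with 20 to 120 N. Pads are 22 mm wide; open, the fingers measure 114 mm over their backs; the gripper's body (76 mm by 85 mm) begins 54 mm behind the grasp point. The pads swing forward as they close: fully open they stand 13 mm farther back than shut.
Start: joints at [-64.458, 13.648, -0.773, 75.585, 0, 90], TCP at [226.349, -473.651, 231.276] pointing down, gripper open.
Joint ranges: [-152.45, 152.45], [-59.26, 108.67], [-65.41, 83.53], [-104.44, 129.93], [-82.83, 76.93], [-180, 180]. Speed limits (degrees/s): [127.2, 127.2, 159.86, 180, 180, 180].

## Interface

Orientations are given as [roll, pitch, yaw] about the fixed x, y, z axes, in that order (R = Rz(yaw) Ry(pitch) Rx(roll)).
In Python, from plant import state, snapshot, calibration, sign_off gives the robot as it stands.
- The arm moves only by the shell command python3 -m jog 'ROWS' [OPENING] [FORCE]. ROWS is JSON, a list of rows, each a list of 4 numbers: the shift along the tool's x, y, z in mm, then the turn about the tool's z in rad. In form: [[tx, ty, tz, twist], ...]. A call has 1 to 12 rows; each row is the pose to reach, as a shift and turn from the pose commanded when the call began, along the tool's axes at that moment; what a row does not reach only later rows make up. A row lasts 1/12 s, in which the tool goes at most 41.7 mm and 7.16 degrees, less where a joint would pass 70% of its speed; a pose out of reach is approached as far as the arm can. A call with a gripper value outside its range is refused whole. OPENING is the finger opening in mm, from 0 to 85.4, set as the call begins (- or left out, the last holds). The fingers move at their own pace and stop on an object; FORCE is the grip in N (left out, the last holds). Time passes only in rows, so rows that repeat a pose let the fingers close. It gives the time, the measured TCP pose, the force and the opening at its end, in the units of the state.
- state(): the state, without advancing time (a new reading comes with each control period).
- snapshot(name): name is "scene" or "top"; returns the picture (384x512x3 uint8, blue, green, red); there is no depth.
- calibration(name): a dict with "mtx" (3x3 intrinsics, pixels), "pose" (4x4, takes a point from camera to world coordinates). Camera axes: x right, y down, z forward; pixel columns grow to the right and rows downward; lengths in mm; the calibration is good to about 2 mm. A picture is of the moment at which its call begins. calibration takes no time and is no camera call.
- sign_off(): hands the job in, once; it reports no verdict.
The state is a dict: "clock": time; "qpos": joint angles; "qvel": joint speeds; "tau": joint torques, N m; "position": TCP position; "eef_rot": TCP orientation; "ft_force": force on the tool from outside, world axes, zero at the start; "torque": the same for the moment, N m; "width": opening from 0.0 (shut) to 1.0 (fully open).
Only numpy, scipy, OpenCV 4.12 (cv2) and the standard library are available. Lean on these libraries where they do the work, as an engineer would, in place of code of your own. Each camera call takes 0.05 s, during which the arm holds its last target. There are 200 camera calls.

## Task

Hang the blue marker caddy on the post with the blue cap: put its two steel claws through the upper two slots, let it down until it rests on the sprung catch, and let go of it there. Then push it down from above with your fingertips until it snaps past the catch and sits fully home, and leave it hanging level. Leave everything else on the table where it is.

Things in the scene. Friction and masses are not known exactly. Their poses are not given: they have to be found in the camera images.
- caddy_grip (a point): Centre of the caddy's grip rib. The caddy: loose blue tray 120 long (x), 90 wide (y), walls 35 high, about 0.3 kg, standing on its flat underside, with a blue back plate 50 wide, 100 high at its +x end. White rib over its middle: 12 thick (y), 84 long, 60 high; this point is 70 above the underside, 48 to -x of the back plate's rear face. x points from tray to claws, z up.
- caddy_claw (a point): Point on the rear face of the caddy's back plate, under the neck of the upper claw: 48 to +x of the rib's centre and 13 above it; axes as the caddy. Two steel claws, 6 wide (y), stick out of the rear face, one 60 under the other. Each has a neck 10 high, with a lip at its end hanging 21 below the neck. Fully home, this point coincides with point post_blue_slot.
- caddy_lip (a point): Foot of the upper claw's hanging lip, 8.5 behind (+x) the back plate's rear face, 21 below the neck's underside. The lip is 6 thick, leaves a 5.5 gap to the rear face, and has a rounded nib low on its back; claw and nib reach 14.5 behind the rear face.
- caddy_press (a point): Point on the flat top of the caddy's rib, 30 in front (-x) of the rear face, 30 above the rib's centre, 17 above point caddy_claw: where it can be pushed down.
- post_blue_slot (a point): Fixed hollow aluminium post, 50 wide, 226 high, blue cap with a black centre line. Front sheet 4 thick, facing -x. Three slots, one above another, each 9.5 wide, 36 high; lower edges 50, 110, 170 above the table. This point: middle of the top slot's lower edge, front surface; x into the post, z up. Claws enter with the neck's underside 21 to 26 above the slot's lower edge.
- catch_nose (a point): Tip of the brass sprung catch inside the blue post, behind the sheet, 11 below the top slot's lower edge. Let down, the caddy comes to rest with its nib on this catch about 12 above home, held by it. A push of roughly 5 to 12 N (varies) on the rib's top near the post snaps it past; the necks then rest on the slots' lower edges and the back plate lies on the sheet.
- post_red_slot (a point): The same point on a like post with a red cap, which is not to be used.
- bucket: Galvanised bucket with markers, 112 across the rim, markers to 165 high, origin under its centre. Leave alone.
- roll_magenta: Magenta tape roll lying flat, 72 across, 24 high, origin under its centre. Leave alone.
- roll_red: Red tape roll lying flat, 96 across, 36 high, origin under its centre. Leave alone.
- glue: White glue jar with an orange cap, 56 across, 100 high, origin under its centre. Leave alone.
- marker: Green marker lying along its y axis, 123 long, 13 thick, origin under its centre. Leave alone.
- scissors: Scissors with blue handles lying flat along x, about 190 long, 10 high, origin near the pivot. Leave alone.
There are look-alikes about, which are no part of the job. There is more than one size of the part that bears caddy_grip; the job needs the larger.

How it is judged:
By the outcome, as a careful person would: the job done as asked, in the order asked, and still so for the second after the job is handed in, with the robot touching nothing.
It also fails if it takes over 48 s, if anything falls off the work surface, if the arm or the gripper's body presses on something with over 40 N, if the wrist force passes 120 N, or if a joint passes its speed limit or range.

## Working session

There is one attempt and no reset: what is moved stays moved. The work goes in short steps, Python scripts to look and compute and a shell command to move; the robot and the scene stay as the last step left them, time stands still between calls to the robot, and variables do not carry over. Pictures are saved under pics/ and viewed, about 8 in all and at most 12, crops included, and the job is handed in when it is done.

```bash
mkdir -p pics; cat > h.py <<'E'
import numpy as np,cv2
from plant import state,snapshot,calibration
def ray(c,u,v):
    k=calibration(c);P=np.array(k["pose"],float);d=P[:3,:3]@np.linalg.inv(np.array(k["mtx"]))@[u,v,1]
    return P[:3,3],d/np.linalg.norm(d)
def onz(c,u,v,z):
    o,d=ray(c,u,v);return o+d*(z-o[2])/d[2]
def proj(c,p):
    k=calibration(c);P=np.array(k["pose"],float);q=P[:3,:3].T@(np.array(p)-P[:3,3]);q=np.array(k["mtx"])@q;return q[:2]/q[2]
def tri(a,b):
    (o,d),(p,e)=ray(*a),ray(*b);A=np.c_[d,-e];s=np.linalg.lstsq(A,p-o,rcond=None)[0]
    x,y=o+d*s[0],p+e*s[1];return (x+y)/2,np.linalg.norm(x-y)
E
python3 - <<'E'
from h import *
for c in("scene","top"):
    i=snapshot(c);cv2.imwrite(f"pics/{c}0.png",i);cv2.imwrite(f"pics/{c}0b.png",cv2.resize(i,(800,600),interpolation=cv2.INTER_CUBIC))
    print(c,np.round(calibration(c)["pose"],3).tolist(),np.round(calibration(c)["mtx"],1).tolist())
print(state())
E
```

```text
scene [[0.533, 0.427, -0.731, 1233.568], [0.846, -0.274, 0.457, -408.623], [-0.005, -0.862, -0.507, 608.412], [0.0, 0.0, 0.0, 1.0]] [[366.0, 0.0, 252.3], [0.0, 366.0, 189.3], [0.0, 0.0, 1.0]]
top [[0.006, -0.997, 0.079, 461.958], [-1.0, -0.006, 0.004, 11.627], [-0.004, -0.079, -0.997, 1361.661], [0.0, 0.0, 0.0, 1.0]] [[395.6, 0.0, 257.5], [0.0, 395.6, 187.9], [0.0, 0.0, 1.0]]
{'clock': 0.1, 'qpos': array([-6.44585294e+01,  1.36780621e+01, -8.09308181e-01,  7.55849343e+01,
       -2.34256108e-04,  8.99999161e+01]), 'qvel': array([-0.00291405, -0.10831341, -0.00191744, -0.01483712,  0.07768922,
       -0.07690088]), 'tau': array([ 1.58087867e-03, -5.39718497e+01,  3.47000563e+01,  1.33818795e-02,
        8.14540022e-05, -1.58083083e-05]), 'position': array([ 226.20780454, -473.37537427,  230.75600474]), 'eef_rot': array([-1.79927695e+02,  2.34149991e-04,  2.55415548e+01]), 'ft_force': array([-0.08466199, -0.62307548, -0.51302036]), 'torque': array([-0.02084283,  0.00296726, -0.01840707]), 'width': 0.9999917269846755}
```

View pics/scene0b.png

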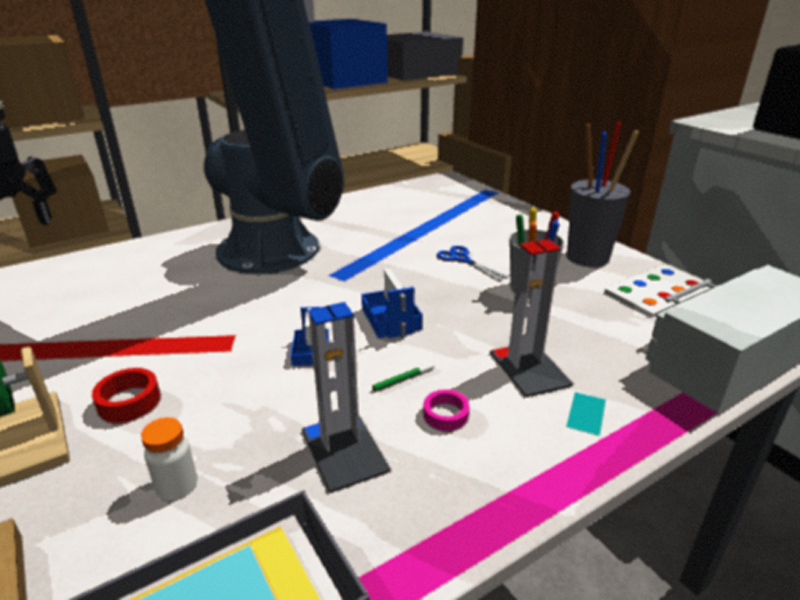

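View pics/top0b.png

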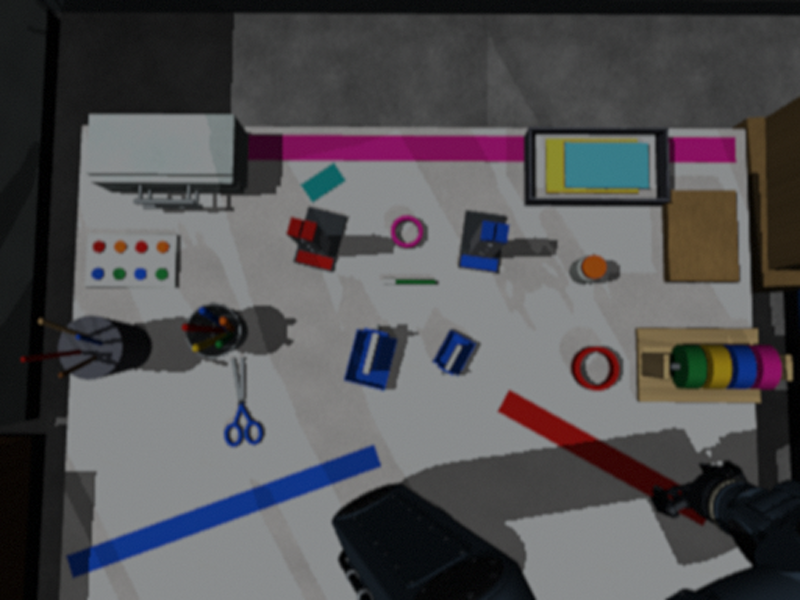

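Two blue caddies show in the top view (800-px scale): one at (372,357) and one at (457,353). The left one is clearly larger, so it should be the 120x90 one. The blue-cap post is at (495,232) and the red-cap post at (303,230). I'll confirm with an enlarged crop and measure.

```bash
cat > m.py <<'E'
from h import *
def comps(i,kind,roi):
    h=cv2.cvtColor(i,cv2.COLOR_BGR2HSV);H,S,V=[h[...,k].astype(int) for k in range(3)]
    m={'blue':(H>105)&(H<128)&(S>140)&(V>40),'white':(S<60)&(V>(110))}[kind].astype(np.uint8)
    z=np.zeros_like(m);x0,y0,x1,y1=roi;z[y0:y1,x0:x1]=m[y0:y1,x0:x1]
    n,l,s,c=cv2.connectedComponentsWithStats(z)
    for k in range(1,n):
        if s[k,4]>12:
            r=cv2.minAreaRect(np.argwhere(l==k)[:,::-1].astype(np.float32));yield s[k],c[k],r,cv2.boxPoints(r)
E
python3 - <<'E'
from m import *
t=cv2.imread("pics/top0.png");s=cv2.imread("pics/scene0.png")
for im,c,roi in((t,"top",(215,130,335,260)),(s,"scene",(180,165,280,300))):
    for st,ce,r,b in comps(im,'blue',roi): print(c,st,np.round(ce,1),np.round(r[1],1),np.round(r[2],1),np.round(b,1).tolist())
for p in((232,226),):pass
a=cv2.resize(t[130:260,215:335],None,fx=4.6,fy=4.6,interpolation=cv2.INTER_CUBIC);a=cv2.convertScaleAbs(a,alpha=1.5)
cv2.imwrite("pics/c1.png",a)
cv2.imwrite("pics/c2.png",cv2.resize(s[165:315,175:285],None,fx=4,fy=4,interpolation=cv2.INTER_CUBIC))
E
```

```text
top [307 141  18  15 219] [315.9 147.8] [17.5 13. ] 8.1 [[306.3999938964844, 153.10000610351562], [308.29998779296875, 140.1999969482422], [325.6000061035156, 142.6999969482422], [323.79998779296875, 155.5]]
top [295 163  24  11 193] [306.5 167.7] [23.7  8.3] 6.7 [[294.1000061035156, 170.5], [295.1000061035156, 162.3000030517578], [318.6000061035156, 165.10000610351562], [317.6000061035156, 173.3000030517578]]
top [221 211  33  38 726] [237.3 229.8] [26.  35.4] 14.0 [[220.60000610351562, 242.39999389648438], [229.1999969482422, 208.10000610351562], [254.39999389648438, 214.39999389648438], [245.8000030517578, 248.6999969482422]]
top [278 212  26  27 330] [290.7 224.7] [17.8 24.6] 28.6 [[276.6000061035156, 232.5], [288.3999938964844, 210.89999389648438], [304.0, 219.5], [292.20001220703125, 241.0]]
scene [212 165  33  14 184] [227. 171.] [ 6.9 33.4] 61.4 [[211.6999969482422, 175.39999389648438], [240.89999389648438, 159.39999389648438], [244.3000030517578, 165.5], [215.0, 181.5]]
scene [232 184  38  32 823] [250.2 199.9] [29.6 35.3] 80.5 [[231.10000610351562, 188.5], [265.8999938964844, 182.6999969482422], [270.79998779296875, 211.89999389648438], [235.89999389648438, 217.6999969482422]]
scene [198 194  28  14 241] [210.9 200.2] [10.6 26.4] 77.5 [[197.39999389648438, 197.39999389648438], [223.10000610351562, 191.60000610351562], [225.39999389648438, 202.0], [199.6999969482422, 207.6999969482422]]
scene [186 210  14  24 229] [192.3 223.9] [23. 13.] 90.0 [[186.0, 210.0], [199.0, 210.0], [199.0, 233.0], [186.0, 233.0]]
scene [195 271  10  10  71] [200.1 275.8] [7.9 9.5] 71.6 [[194.60000610351562, 273.79998779296875], [203.60000610351562, 270.79998779296875], [206.10000610351562, 278.29998779296875], [197.10000610351562, 281.29998779296875]]
```

View pics/c1.png

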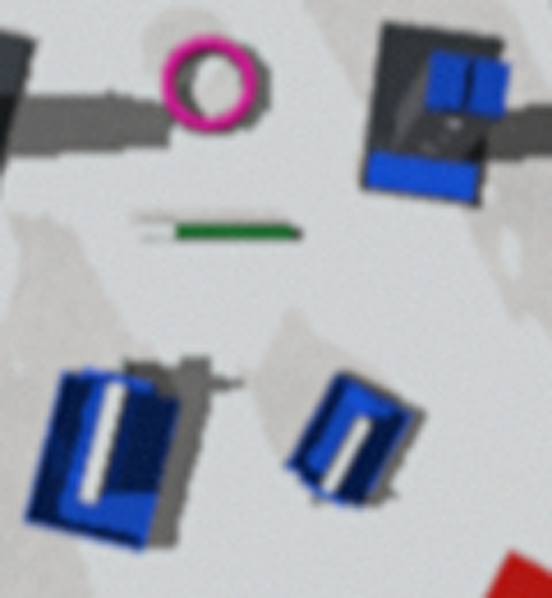

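View pics/c2.png

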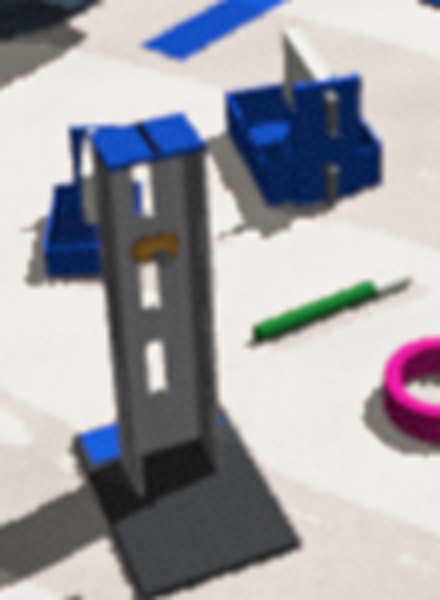

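The crop confirms it: the large caddy is in the left of the crop at (100,460), with its white rib running from (115,382) to (90,505). The small look-alike is at (355,440). The post's blue cap with black line is at (468,83), and its front strip faces the robot. Next I compute the poses.

```bash
cat > n.py <<'E'
from m import *
def ribm(t,roi,z):
    # white blob within caddy's region
    h=cv2.cvtColor(t,cv2.COLOR_BGR2HSV)
    for st,ce,r,b in comps(t,'blue',roi):
        if st[4]<500: continue
        m=np.zeros(t.shape[:2],np.uint8);cv2.fillPoly(m,[np.int32(cv2.boxPoints((r[0],(r[1][0]-4,r[1][1]-3),r[2])))],1)
        w=m&(h[...,1]<110).astype(np.uint8)&(h[...,2]>70).astype(np.uint8)
        n,l,s,c=cv2.connectedComponentsWithStats(w);k=1+np.argmax(s[1:,4])
        rr=cv2.minAreaRect(np.argwhere(l==k)[:,::-1].astype(np.float32));bb=cv2.boxPoints(rr)
        P=np.array([onz("top",*q,z) for q in bb]);d=[P[1]-P[0],P[2]-P[1]];L=max(d,key=np.linalg.norm)
        L=L*np.sign(L[0]);return P.mean(0),[np.linalg.norm(x) for x in d],np.degrees(np.arctan2(L[1],L[0])),rr
E
python3 - <<'E'
from n import *
t=cv2.imread("pics/top0.png")
print("rib",ribm(t,(215,205,265,255),100))
for roi,z in(((300,135,335,160),226),((290,160,325,176),6)):
    for st,ce,r,b in comps(t,'blue',roi):
        P=np.array([onz("top",*q,z) for q in b]);print(z,P.round(1).tolist(),P.mean(0).round(1),[round(np.linalg.norm(P[i]-P[i-1]),1) for i in range(4)])
        e=P[0]-P[3] if z>100 else P[0]-P[3]; print("angle of front",np.degrees(np.arctan2(e[1],e[0]))-90)
# slot in scene: lower edge of see-through slots, crop coords /4 + (175,165)
s=cv2.imread("pics/scene0.png")
for w,z in((("line"),226),):
    a=t[138:160,303:330].max(2);print(a)
E
```

```text
rib (array([440.33599971,  81.62501136, 100.        ]), [np.float64(85.06568382481072), np.float64(14.683516230398267)], np.float64(-13.486784458951721), ((236.9117889404297, 225.85296630859375), (4.6081767082214355, 26.92145538330078), 14.03624439239502))
226 [[653.7, -124.6, 226.0], [691.6, -130.1, 226.0], [684.6, -180.5, 226.0], [646.8, -174.9, 226.0]] [ 669.1 -152.5  226. ] [np.float64(50.7), np.float64(38.2), np.float64(50.8), np.float64(38.2)]
angle of front -7.896069609821211
6 [[629.7, -108.4, 6.0], [658.4, -111.8, 6.0], [649.3, -192.8, 6.0], [620.6, -189.3, 6.0]] [ 639.5 -150.6    6. ] [np.float64(81.4), np.float64(28.9), np.float64(81.6), np.float64(28.8)]
angle of front -6.422050955419309
[[ 38  39  39  36  40  39  37  38  38  38  39  40  41  42  48  49  55  60
   59  63  76 101 121 128 128 130 136]
 [ 39  38  39  39  38  37  40  39  38  35  38  35  38  38  38  37  37  39
   39  39  48  80 117 129 128 130 133]
 [ 39  40  40  38  39  45  53  55  51  50  44  44  39  40  39  37  37  37
   37  36  44  81 117 128 129 128 131]
 [ 38  39  39  37  40  57  81  88  84  77  71  65  6
[... 1395 characters left out ...]
 100  99  97  91  73]
 [ 60  61  56  53  52  55  62  62  57  54  57  54  52  60  71  80  87  92
   95  99  99  88  73  66  65  61  55]
 [ 60  58  53  45  44  42  45  46  47  53  55  53  45  46  49  54  58  65
   69  74  73  67  56  53  51  51  50]
 [ 60  53  46  41  41  40  40  43  48  64  75  72  53  40  40  43  43  48
   51  53  51  53  52  52  50  51  50]
 [ 56  49  42  41  42  40  40  41  48  60  74  71  53  41  42  42  41  41
   45  49  49  51  53  53  52  51  52]
 [ 52  45  43  40  42  41  42  43  46  49  54  52  44  42  41  41  41  41
   46  50  52  52  51  54  52  49  51]
 [ 47  41  43  40  42  41  42  46  50  49  45  44  41  41  43  39  36  38
   47  53  51  50  51  50  51  51  50]]
```

Rib: centre (440, 82), length 85, yaw −13.5°, which fits the 84 given. Post: yaw about −7°, cap front about (650, −150). First move is to above the rib; this works out the shift.

```bash
cat > go.py <<'E'
import sys,numpy as np
from plant import state
from scipy.spatial.transform import Rotation as R
def need(x,y,z,yaw):
    s=state();r=R.from_euler('xyz',s["eef_rot"],degrees=True)
    d=r.inv().apply(np.array([x,y,z])-s["position"]);dy=(s["eef_rot"][2]-yaw+180)%360-180
    print("t",round(s["clock"],2),"pos",s["position"].round(1),"rot",s["eef_rot"].round(2),"F",s["ft_force"].round(1),"w",round(s["width"]*85.4,1),"q6",s["qpos"][5].round(1))
    print("need",d.round(1),"twist",round(np.radians(dy),4))
if len(sys.argv)>4: need(*map(float,sys.argv[1:5]))
E
python3 go.py 440.3 82.5 180 -13.5
python3 - <<'E'
from h import *
t=cv2.imread("pics/top0.png");a=255-t.max(2).astype(float)
pts=[]
for v in range(143,152):
    row=a[v,313:322]-140;row[row<0]=0;u=(row*np.arange(313,322)).sum()/row.sum();pts.append(onz("top",u,v,226))
P=np.array(pts);k=np.polyfit(P[:,0],P[:,1],1);print("post yaw",np.degrees(np.arctan(k[0])),"y at x=650,669",np.polyval(k,[650,669]))
E
```

```text
t 0.1 pos [ 226.2 -473.4  230.8] rot [-179.93    0.     25.54] F [-0.1 -0.6 -0.5] w 85.4 q6 90.0
need [ 432.8 -409.2   51.3] twist 0.6814
post yaw -11.878890937188366 y at x=650,669 [-149.74168285 -153.73830052]
```

```bash
python3 -m jog '[[30,-28,4,0.06],[60,-57,8,0.12],[90,-85,10,0.18],[120,-113,14,0.24],[150,-142,18,0.3],[180,-170,21,0.36],[210,-199,25,0.42],[240,-227,28,0.48],[270,-255,32,0.54],[300,-284,35,0.6],[330,-312,39,0.66],[360,-340,42,0.681]]' 45 40; python3 go.py 440.3 82.5 165 -13.5
```

```text
clock: 1.1
position: [391.9, -64.0, 189.9]
eef_rot: [-178.2, 0.1, -10.5]
ft_force: [0.2, -0.4, 0.1]
width: 0.531
t 1.1 pos [391.9 -64.  189.9] rot [-1.7815e+02  5.0000e-02 -1.0510e+01] F [ 0.2 -0.4  0.1] w 45.3 q6 179.8
need [  20.9 -152.    29.8] twist 0.0522
```

Joint 6 has hit its limit on this side, so I'll use the half-turn grasp at yaw 166.5.

```bash
python3 -m jog '[[0,0,0,-0.12],[0,-5,0,-0.24],[2,-20,2,-0.36],[4,-35,3,-0.48],[6,-50,4,-0.6],[8,-65,5,-0.72],[10,-80,6,-0.84],[12,-95,7,-0.96],[14,-110,8,-1.08],[16,-125,9,-1.2],[18,-140,10,-1.32],[20,-150,10,-1.44]]'; python3 go.py 440.3 82.5 165 166.5
```

```text
clock: 2.1
position: [439.9, 76.6, 184.5]
eef_rot: [-179.7, -1.7, 71.7]
ft_force: [-0.9, -0.0, -0.0]
width: 0.527
t 2.1 pos [439.9  76.6 184.5] rot [-179.7    -1.73   71.67] F [-0.9 -0.  -0. ] w 45.0 q6 117.1
need [ 5.2 -1.4 19.7] twist -1.6551
```

```bash
python3 -m jog '[[3,-1,10,-0.12],[5,-1,15,-0.24],[5,-1,15,-0.36],[5,-1,15,-0.48],[5,-1,15,-0.6],[5,-1,15,-0.72],[5,-1,15,-0.84],[5,-1,15,-0.96],[5,-1,15,-1.08],[5,-1,15,-1.2],[5,-1,15,-1.32],[5,-1,15,-1.44]]'; python3 go.py 440.3 82.5 165 166.5
```

```text
clock: 3.1
position: [440.4, 80.9, 169.8]
eef_rot: [178.3, -0.5, 154.2]
ft_force: [-0.3, 0.2, -0.5]
width: 0.528
t 3.1 pos [440.4  80.9 169.8] rot [178.34  -0.51 154.15] F [-0.3  0.2 -0.5] w 45.1 q6 35.1
need [0.7 1.3 4.8] twist -0.2155
```

```bash
python3 -m jog '[[0,0,2,-0.1],[0,0,5,-0.19],[0,0,5,-0.19],[0,0,5,-0.19],[0,0,5,-0.19]]'; python3 go.py 440.3 82.5 59 166.5; python3 - <<'E'
from h import *
s=snapshot("scene");cv2.imwrite("pics/s1.png",s);cv2.imwrite("pics/s1c.png",cv2.resize(s[90:240,190:310],None,fx=4,fy=4,interpolation=cv2.INTER_CUBIC))
E
```

```text
clock: 3.52
position: [440.4, 81.5, 165.0]
eef_rot: [178.3, -0.2, 164.6]
ft_force: [-0.9, -0.7, 0.1]
width: 0.528
t 3.52 pos [440.4  81.5 165. ] rot [178.26  -0.19 164.6 ] F [-0.9 -0.7  0.1] w 45.1 q6 24.8
need [ 1.00e-01 -2.30e+00  1.06e+02] twist -0.0332
```

View pics/s1c.png

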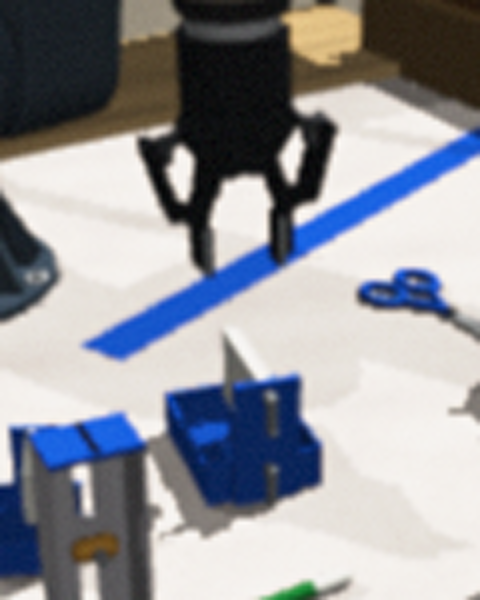

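The tool has kept a 1.7° lean towards +y from the joint-limit overshoot. The opposite joint-6 limit should produce the opposite lean, so I'll unwind it there, well above everything.

```bash
python3 -m jog '[[0,0,0,-0.12],[0,0,0,-0.24],[0,0,0,-0.36],[0,0,0,-0.48],[0,0,0,-0.6],[0,0,0,-0.72],[0,0,0,-0.84],[0,0,0,-0.96],[0,0,0,-1.08],[0,0,0,-1.2],[0,0,0,-1.32],[0,0,0,-1.44]]'; python3 -m jog '[[0,0,0,-0.12],[0,0,0,-0.24],[0,0,0,-0.36],[0,0,0,-0.48],[0,0,0,-0.6],[0,0,0,-0.72],[0,0,0,-0.84],[0,0,0,-0.96],[0,0,0,-1.08],[0,0,0,-1.2],[0,0,0,-1.32],[0,0,0,-1.44]]';python3 -m jog '[[0,0,0,-0.12],[0,0,0,-0.24],[0,0,0,-0.36],[0,0,0,-0.48],[0,0,0,-0.6],[0,0,0,-0.65],[0,0,0,-0.65]]';  python3 go.py 440.3 82.5 59 166.5
```

```text
clock: 4.57
position: [440.5, 81.9, 165.2]
eef_rot: [179.6, 1.7, -112.4]
ft_force: [-0.9, 0.4, -0.7]
width: 0.528
clock: 5.57
position: [440.5, 81.9, 165.2]
eef_rot: [-178.3, 0.6, -29.9]
ft_force: [-0.9, -0.1, 0.6]
width: 0.524
clock: 6.15
position: [440.5, 81.9, 165.2]
eef_rot: [-178.3, -0.5, 7.1]
ft_force: [-0.6, 0.1, -0.9]
width: 0.526
t 6.15 pos [440.5  81.9 165.2] rot [-178.32   -0.52    7.11] F [-0.6  0.1 -0.9] w 44.9 q6 -177.7
need [ -1.1   2.5 106.1] twist -2.782
```

```bash
python3 -m jog '[[0,0,0,-0.12],[0,0,0,-0.12],[0,0,0,-0.12]]';  python3 go.py 440.3 82.5 59 166.5
```

```text
clock: 6.4
position: [436.0, 101.7, 165.1]
eef_rot: [-179.3, -0.7, 12.4]
ft_force: [0.3, -1.1, -0.5]
width: 0.525
t 6.4 pos [436.  101.7 165.1] rot [-179.29   -0.7    12.42] F [ 0.3 -1.1 -0.5] w 44.9 q6 -179.8
need [ -1.2  21.  105.8] twist -2.6893
```

```bash
python3 -m jog '[[0,0,0,-0.075],[0,0,0,-0.075],[0,0,0,-0.075]]';  python3 go.py 440.3 82.5 59 166.5
```

```text
clock: 6.65
position: [431.1, 119.2, 165.1]
eef_rot: [179.8, -0.7, 15.4]
ft_force: [-0.2, -0.4, 1.2]
width: 0.526
t 6.65 pos [431.1 119.2 165.1] rot [179.82  -0.74  15.41] F [-0.2 -0.4  1.2] w 44.9 q6 -179.8
need [ -2.3  37.4 106.2] twist -2.637
```

The lean is now purely in pitch about the jaw axis (0.7°). The grasp doesn't pass that on to the caddy. I'm returning to the grasp yaw.

```bash
python3 -m jog '[[0,5,0,0.12],[-1,15,0,0.24],[-2,25,0,0.36],[-2,32,0,0.48],[-2,37,0,0.6],[-2,37,0,0.72],[-2,37,0,0.84],[-2,37,0,0.96],[-2,37,0,1.08],[-2,37,0,1.2],[-2,37,0,1.32],[-2,37,0,1.44]]'; python3 -m jog '[[0,0,0,0.12],[0,0,0,0.24],[0,0,0,0.36],[0,0,0,0.48],[0,0,0,0.6],[0,0,0,0.72],[0,0,0,0.84],[0,0,0,0.96],[0,0,0,1.08],[0,0,0,1.2],[0,0,0,1.32],[0,0,0,1.44]]';python3 -m jog '[[0,0,0,0.12],[0,0,0,0.24],[0,0,0,0.36],[0,0,0,0.48],[0,0,0,0.6],[0,0,0,0.7],[0,0,0,0.75],[0,0,0,0.76],[0,0,0,0.76]]';  python3 go.py 440.3 82.5 59 166.5
```

```text
clock: 7.65
position: [439.3, 82.1, 165.1]
eef_rot: [-179.3, -0.3, -67.5]
ft_force: [-0.1, -0.0, 0.1]
width: 0.524
clock: 8.65
position: [439.2, 82.0, 165.1]
eef_rot: [-179.6, 0.7, -150.0]
ft_force: [-0.7, -0.7, -0.5]
width: 0.528
clock: 9.4
position: [439.3, 82.3, 165.1]
eef_rot: [179.8, 0.7, 166.9]
ft_force: [0.3, 0.9, -0.1]
width: 0.53
t 9.4 pos [439.3  82.3 165.1] rot [179.81   0.74 166.89] F [ 0.3  0.9 -0.1] w 45.3 q6 23.8
need [4.000e-01 1.000e-01 1.062e+02] twist 0.0067
```

```bash
python3 -m jog '[[0,0,25,0.006],[0,0,55,0.006],[0,0,80,0.006],[0,0,95,0.006],[0,0,103,0.006],[0.4,0,106,0.006],[0.4,0,106,0.006]]'; python3 go.py 440.3 82.5 59 166.5; python3 -m jog '[[0,0,0,0],[0,0,0,0],[0,0,0,0],[0,0,0,0],[0,0,0,0],[0,0,0,0],[0,0,0,0]]' 0 60;python3 go.py 440.3 82.5 59 166.5
```

```text
clock: 9.98
position: [440.1, 82.8, 59.0]
eef_rot: [179.8, 0.7, 166.6]
ft_force: [-0.5, 0.4, 0.4]
width: 0.527
t 9.98 pos [440.1  82.8  59. ] rot [179.82   0.71 166.62] F [-0.5  0.4  0.4] w 45.0 q6 24.1
need [-0.3 -0.3  0. ] twist 0.0021
clock: 10.57
position: [440.9, 83.2, 60.1]
eef_rot: [179.8, 0.8, 166.6]
ft_force: [0.3, 1.2, 7.1]
width: 0.134
t 10.57 pos [440.9  83.2  60.1] rot [179.77   0.84 166.62] F [0.3 1.2 7.1] w 11.5 q6 24.1
need [ 0.4 -0.8  1.1] twist 0.0021
```

```bash
python3 -m jog '[[0,0,-5,0],[0,0,-12,0],[0,0,-24,0],[0,0,-38,0],[0,0,-54,0],[0,0,-70,0],[0,0,-84,0],[0,0,-96,0],[0,0,-105,0],[0,0,-110,0],[0,0,-111,0],[0,0,-111,0]]'; python3 go.py 558.5 -135 170.6 171
```

```text
clock: 11.57
position: [438.6, 82.9, 170.1]
eef_rot: [179.8, 0.7, 166.6]
ft_force: [0.7, 1.1, -2.8]
width: 0.134
t 11.57 pos [438.6  82.9 170.1] rot [179.81   0.74 166.61] F [ 0.7  1.1 -2.8] w 11.5 q6 24.2
need [-167.1 -184.3    1.1] twist -0.0766
```

```bash
python3 -m jog '[[-5,-6,0,0],[-15,-18,0,0],[-32,-36,0,0],[-52,-58,0,-0.02],[-74,-82,0,-0.03],[-97,-107,0,-0.05],[-119,-131,0,-0.06],[-138,-152,0,-0.077],[-153,-169,0,-0.077],[-162,-179,0,-0.077],[-166,-183,-0.5,-0.077],[-167,-184,-0.5,-0.077]]'; python3 -m jog '[[0,0,0,0],[0,0,0,0]]'; python3 go.py 558.5 -135 170.6 171
python3 - <<'E'
from h import *
s=snapshot("scene");t=snapshot("top");cv2.imwrite("pics/s2.png",s);cv2.imwrite("pics/t2.png",t)
a=cv2.resize(s[140:250,180:270],None,fx=5,fy=5,interpolation=cv2.INTER_CUBIC)
b=cv2.convertScaleAbs(cv2.resize(t[125:235,280:345],None,fx=5,fy=5,interpolation=cv2.INTER_CUBIC),alpha=1.6)
cv2.imwrite("pics/c3.png",np.hstack([a,b]))
E
```

```text
clock: 12.57
position: [558.4, -135.4, 171.4]
eef_rot: [179.9, 0.7, 171.0]
ft_force: [-0.3, 0.2, -2.8]
width: 0.134
clock: 12.73
position: [557.9, -133.7, 172.1]
eef_rot: [179.9, 0.7, 171.1]
ft_force: [-0.5, 0.4, -3.4]
width: 0.131
t 12.73 pos [ 557.9 -133.7  172.1] rot [179.85   0.71 171.07] F [-0.5  0.4 -3.4] w 11.2 q6 -4.7
need [-0.7 -1.2  1.5] twist 0.0012
```

View pics/c3.png

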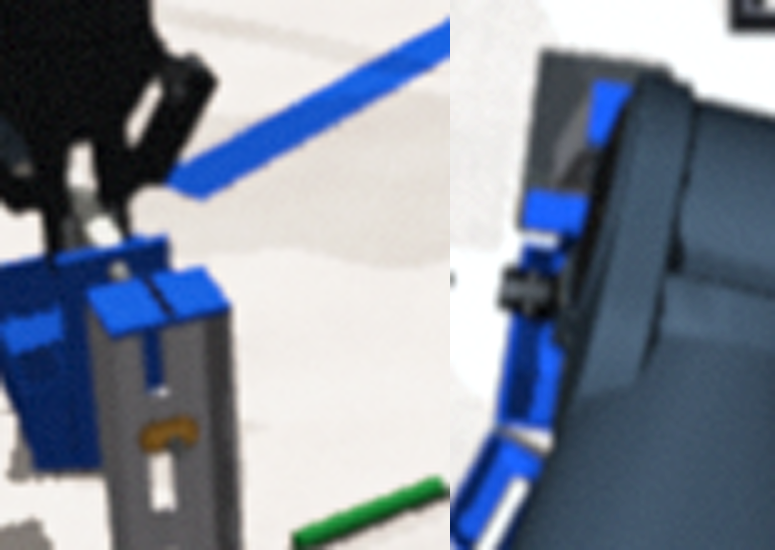

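```bash
python3 - <<'E'
from h import *
s=cv2.imread("pics/scene0.png").astype(float).mean(2)
yaw=np.radians(-8);u=np.array([np.cos(yaw),np.sin(yaw),0]);v=np.array([-u[1],u[0],0])
S0=np.array([650.5,-149.9,170])
def onplane(px,off):
    o,d=ray("scene",*px);return o+d*((S0+off*u-o)@u)/(d@u)
for zc in(188,128,68):
    # predicted slot centre rows
    c=proj("scene",S0+[0,0,zc-170]+2*u);r0=int(round(c[1]))
    for r in range(r0-3,r0+4):
        x=np.arange(int(c[0])-6,int(c[0])+8);p=s[r,x];hi=p.max();lo=np.percentile(p,20);h=(hi+lo)/2
        i=np.argmax(p);
        j=i
        while j>0 and p[j]>h:j-=1
        k=i
        while k<len(p)-1 and p[k]>h:k+=1
        l=x[j]+(h-p[j])/(p[j+1]-p[j]) if p[j]<h else np.nan;rr=x[k]-(h-p[k])/(p[k-1]-p[k]) if p[k]<h else np.nan
        a,b=onplane((l,r),2),onplane((rr,r),2)
        print(zc,r,np.round([l,rr],2),"z",round(a[2]),"lat",np.round([(a-S0)@v,(b-S0)@v,((a+b)/2-S0)@v],2))
# vertical edges column: slot bottom edges
c=proj("scene",S0+2*u);print("pred lower edge px",c)
col=s[int(c[1])-25:int(c[1])+60,int(round(c[0]))];print(int(c[1])-25,col.astype(int))
for l in((154,270),(172,315)):pass
st=__import__("plant").state();P=st["position"];y=np.radians(st["eef_rot"][2]-180);cu=np.array([np.cos(y),np.sin(y),0]);cv=np.array([-cu[1],cu[0],0])
G=P+[0,0,9.9]-0.6*cu
for n,(a,b,z) in dict(plateTR=(48,25,30),plateTL=(48,-25,30),ribtop_end=(36,0,30),lip=(56.5,0,-8)).items(): print(n,proj("scene",G+a*cu+b*cv+[0,0,z]).round(1))
print("capcorners",[proj("scene",S0+[0,0,56]+a*u+b*v).round(1).tolist() for a,b in((0,25),(0,-25))])
print("G",G,"claw rel slot: fwd",(G+48*cu+[0,0,13]-S0)@u,"lat",(G+48*cu-S0)@v,"up",G[2]+13-170)
E
```

```text
188 207 [207.58 211.99] z 197 lat [-3.2   6.14  1.47]
188 208 [207.55 212.03] z 195 lat [-3.42  6.08  1.33]
188 209 [207.74 212.08] z 192 lat [-3.2   6.03  1.42]
188 210 [208.74 212.21] z 189 lat [-1.25  6.14  2.44]
188 211 [209.62 212.38] z 186 lat [0.45 6.36 3.4 ]
188 212 [209.78 212.47] z 184 lat [0.62 6.39 3.51]
188 213 [209.81 212.53] z 181 lat [0.52 6.37 3.45]
128 231 [209.88 213.66] z 136 lat [-2.37  5.98  1.8 ]
128 232 [209.66 213.71] z 133 lat [-3.03  5.94  1.45]
128 233 [209.65 213.71] z 131 lat [-3.23  5.77  1.27]
128 234 [209.64 213.79] z 128 lat [-3.43  5.78  1.17]
128 235 [209.76 213.94] z 125 lat [-3.33  5.94  1.3 ]
128 236 [209.84 213.98] z 123 lat [-3.33  5.87  1.27]
128 237 [209.88 214.06] z 120 lat [-3.41  5.88  1.24]
68 252 [211.08 215.24] z 78 lat [-3.44  6.09  1.33]
68 253 [210.98 215.36] z 76 lat [-3.83  6.2   1.19]
68 254 [211.09 215.44] z 73 lat [-3.77  6.21  1.22]
68 255 [211.21 215.49] z 70 lat [-3.68  6.17  1.25]
68 256 [211.38 215.62] z 67 lat [-3.47  6.29  1.41]
68 257 [211.49 215.67] z 64 lat [-3.42  6.24  1.41]
68 258 [211.55 215.66] z 61 lat [-3.45  6.05  1.3 ]
pred lower edge px [209.91321229 217.54220348]
192 [237 236 221 142  63  43  47  72  89 101 100  98  85  99 177 234 238 232
 202 173 167 165 162 158 156 145 131  98  85  84  85  78  62  61  66  69
  70  64  89 136 168 174 173 166 162 163 167 166 158 141  97  81  85  86
  86  87  86  86  83  88  92  96  97  92  88  88  88  90  87  86  85  88
  86  85  85  87  84  87  86  86  86  87  88  88  88]
plateTR [213.7 186.8]
plateTL [191.1 191.6]
ribtop_end [200.9 186.6]
lip [205.  206.1]
capcorners [[219.5, 191.5], [195.8, 196.9]]
G [ 557.45965579 -133.57225091  182.24570475] claw rel slot: fwd -46.41330710826633 lat 2.458582429993823 up 25.245704754301954
```

```bash
cat > ap.py <<'E'
import sys,numpy as np
from go import need
from plant import state
lat,gap,up,yd=map(float,sys.argv[1:5])  # slot lateral est., plate-sheet gap, height above slot edge
def vec(d):
    y=np.radians(d);u=np.array([np.cos(y),np.sin(y),0]);return u,np.array([-u[1],u[0],0])
u,v=vec(-8.2);S0=np.array([650.5,-149.9,170])
P=state()["position"];cu,_=vec(state()["eef_rot"][2]-180);C=P+47.4*cu+[0,0,22.9]-S0
print("now fwd %.1f lat %.1f up %.1f"%(C@u,C@v,C[2]))
c,_=vec(yd);T=S0+lat*v-gap*u+[0,0,up]-47.4*c-[0,0,22.9]
need(*T,yd+180)
E
python3 ap.py 1.3 20 23.5 -8.2
```

```text
t 12.83 pos [ 558.1 -133.7  172.3] rot [179.86   0.74 171.09] F [-0.9 -0.5 -2.3] w 11.4 q6 -4.7
need [575.7  65.2 141.6] twist 3.1292
now fwd -46.4 lat 2.3 up 25.2
t 12.83 pos [ 558.1 -133.7  172.3] rot [179.86   0.74 171.09] F [-0.9 -0.5 -2.3] w 11.4 q6 -4.7
need [-26.4  -1.3   2.1] twist -0.0124
```

```bash
sed -i 's/^if len(sys.argv)>4/if __name__=="__main__"/' go.py; python3 -m jog '[[-3,0,0.5,-0.003],[-9,-0.5,1,-0.006],[-16,-1,1.5,-0.009],[-22,-1.3,2,-0.012],[-25,-1.3,2.1,-0.012],[-26.4,-1.3,2.1,-0.012],[-26.4,-1.3,2.1,-0.012],[-26.4,-1.3,2.1,-0.012]]'; python3 ap.py 1.3 5 23.5 -8.2
python3 - <<'E'
from h import *
s=snapshot("scene");cv2.imwrite("pics/s3.png",s)
cv2.imwrite("pics/c4.png",cv2.resize(s[180:250,185:245],None,fx=8,fy=8,interpolation=cv2.INTER_CUBIC))
E
```

```text
clock: 13.5
position: [584.3, -140.1, 170.2]
eef_rot: [179.9, 0.7, 171.7]
ft_force: [-0.1, 0.8, -2.4]
width: 0.131
now fwd -19.5 lat 0.2 up 23.1
t 13.5 pos [ 584.3 -140.1  170.2] rot [179.87   0.73 171.7 ] F [-0.1  0.8 -2.4] w 11.1 q6 -5.3
need [-14.5   1.1  -0.2] twist -0.0017
```

View pics/c4.png

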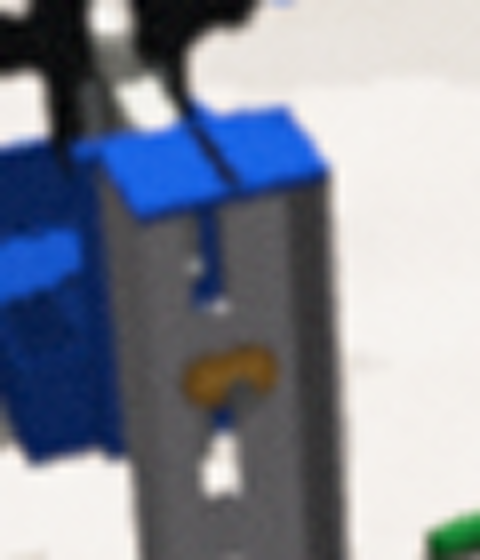

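Through the top slot at crop (205,260) I can see the caddy's blue plate, with a steel glint near (197,265). It is roughly aligned and slightly left, which fits the +1.1 mm correction. I'm going in gently.

```bash
python3 -m jog '[[0,1.1,0,0],[-1,1.2,0,0],[-3,1.2,0,0],[-5,1.2,0,0],[-7,1.2,0,0],[-9,1.2,0,0],[-10,1.2,0,0],[-10,1.2,0,0]]'; python3 ap.py 1.3 0 23.5 -8.2
```

```text
clock: 14.22
position: [594.7, -140.4, 170.4]
eef_rot: [179.9, 0.8, 171.7]
ft_force: [0.0, -0.8, -3.3]
width: 0.137
now fwd -9.1 lat 1.3 up 23.3
t 14.22 pos [ 594.7 -140.4  170.4] rot [179.88   0.76 171.71] F [ 0.  -0.8 -3.3] w 11.7 q6 -5.1
need [-9.1 -0.1 -0. ] twist -0.0016
```

```bash
python3 -m jog '[[-1,0,0,0],[-2.5,0,0,0],[-4,0,0,0],[-5,0,0,0],[-6,0,0,0],[-6,0,0,0]]'; python3 ap.py 1.3 0 23.5 -8.2;  python3 -m jog '[[-1,0,0,0],[-2,0,0,0],[-3,0,0,0],[-3,0,0,0]]'; python3 ap.py 1.3 0 23.5 -8.2
```

```text
clock: 14.72
position: [600.6, -141.3, 170.6]
eef_rot: [179.9, 0.8, 171.7]
ft_force: [1.3, 0.4, -2.7]
width: 0.132
now fwd -3.2 lat 1.3 up 23.5
t 14.72 pos [ 600.6 -141.3  170.6] rot [179.88   0.76 171.71] F [ 1.3  0.4 -2.7] w 11.3 q6 -5.0
need [-3.2 -0.1  0.1] twist -0.0016
clock: 15.05
position: [603.6, -141.7, 170.7]
eef_rot: [179.9, 0.8, 171.7]
ft_force: [0.0, -0.5, -2.9]
width: 0.132
now fwd -0.2 lat 1.4 up 23.6
t 15.05 pos [ 603.6 -141.7  170.7] rot [179.87   0.76 171.71] F [ 0.  -0.5 -2.9] w 11.3 q6 -5.0
need [-0.2 -0.1  0.1] twist -0.0016
```

```bash
python3 -m jog '[[-0.7,0,0,0],[-1.5,0,0,0],[-2,0,0,0],[-2,0,0,0]]'; python3 -m jog '[[-0.5,0,0,0],[-1,0,0,0],[-1.5,0,0,0],[-1.5,0,0,0]]'; python3 ap.py 1.3 0 23.5 -8.2
python3 - <<'E'
from h import *
s=snapshot("scene");cv2.imwrite("pics/s4.png",s)
cv2.imwrite("pics/c5.png",cv2.resize(s[180:250,185:245],None,fx=8,fy=8,interpolation=cv2.INTER_CUBIC))
E
```

```text
clock: 15.38
position: [605.5, -142.0, 170.7]
eef_rot: [179.9, 0.8, 171.7]
ft_force: [-0.1, 0.2, -2.5]
width: 0.134
clock: 15.72
position: [605.8, -142.1, 170.6]
eef_rot: [179.9, 0.6, 171.7]
ft_force: [-6.1, 0.8, -1.4]
width: 0.131
now fwd 2.0 lat 1.3 up 23.5
t 15.72 pos [ 605.8 -142.1  170.6] rot [179.88   0.64 171.71] F [-6.1  0.8 -1.4] w 11.2 q6 -5.0
need [ 2.  -0.1 -0. ] twist -0.0016
```

View pics/c5.png

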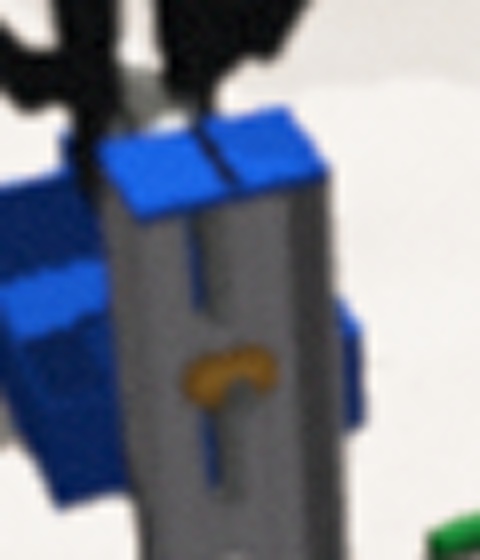

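Both claws have gone through the slots: grey necks and lips show at crop (215,265) and (235,430), and the plate touches the sheet (−6 N). I'm easing back slightly and lowering onto the catch.

```bash
python3 -m jog '[[1,0,0,0],[2,0,0,0],[2,0,2,0],[2,0,4,0],[2,0,6,0],[2,0,8,0],[2,0,8,0]]'; python3 ap.py 1.3 -1.3 12 -8.2; python3 -m jog '[[0,0,0.7,0],[0,0,1.4,0],[0,0,2,0],[0,0,2.5,0],[0,0,2.5,0]]';python3 ap.py 1.3 -1.3 12 -8.2
```

```text
clock: 16.35
position: [604.8, -141.8, 162.0]
eef_rot: [179.9, 0.7, 171.7]
ft_force: [0.3, 0.8, -2.7]
width: 0.134
now fwd 1.0 lat 1.4 up 14.9
t 16.35 pos [ 604.8 -141.8  162. ] rot [179.87   0.71 171.71] F [ 0.3  0.8 -2.7] w 11.4 q6 -5.0
need [-0.3 -0.2  2.9] twist -0.0016
clock: 16.77
position: [605.2, -141.9, 160.6]
eef_rot: [179.9, 0.8, 171.7]
ft_force: [-1.1, 0.4, 0.9]
width: 0.13
now fwd 1.4 lat 1.4 up 13.5
t 16.77 pos [ 605.2 -141.9  160.6] rot [179.88   0.79 171.71] F [-1.1  0.4  0.9] w 11.1 q6 -5.0
need [ 0.1 -0.1  1.5] twist -0.0016
```

The catch carries it now: Fz went from −2.9 to +0.9 at about 13 mm above home. Releasing.

```bash
python3 -m jog '[[0,0,0,0],[0,0,0,0],[0,0,0,0],[0,0,0,0],[0,0,0,0],[0,0,0,0]]' 35 40; python3 -m jog '[[0,0,-5,0],[0,0,-15,0],[0,0,-30,0],[0,0,-45,0],[0,0,-52,0],[0,0,-55,0]]'; python3 ap.py 1.3 -1.3 12 -8.2
python3 - <<'E'
from h import *
s=snapshot("scene");cv2.imwrite("pics/s5.png",s)
cv2.imwrite("pics/c6.png",cv2.resize(s[140:260,175:265],None,fx=5,fy=5,interpolation=cv2.INTER_CUBIC))
E
```

```text
clock: 17.27
position: [605.0, -141.9, 160.2]
eef_rot: [179.9, 0.8, 171.7]
ft_force: [0.2, 0.3, -0.0]
width: 0.406
clock: 17.77
position: [605.0, -142.1, 217.3]
eef_rot: [179.9, 0.9, 171.7]
ft_force: [-0.2, 0.9, 0.0]
width: 0.406
now fwd 1.3 lat 1.1 up 70.2
t 17.77 pos [ 605.  -142.1  217.3] rot [179.89   0.92 171.7 ] F [-0.2  0.9  0. ] w 34.7 q6 -5.0
need [ 0.9 -0.  58.2] twist -0.0017
```

View pics/c6.png

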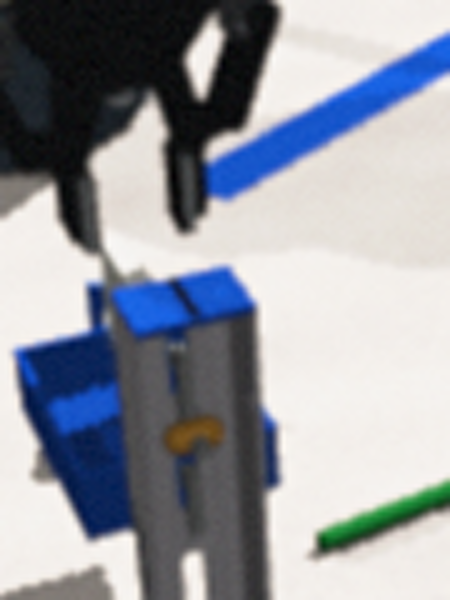

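The caddy hangs alone on the catch and the fingers are clear (crop centre, upper claw at (178,345)). Now I shut the fingers and go over the press point, then down.

```bash
python3 -m jog '[[-3,0,0,0],[-8,0,0,0],[-14,0,0,0],[-18,0,0,0],[-18,0,0,0],[-18,0,0,0],[-18,0,0,0],[-18,0,5,0],[-18,0,10,0],[-18,0,12,0],[-18,0,12,0]]' 0 40; python3 ap.py 1.3 -1.3 12 -8.2; python3 -m jog '[[0,0,1,0],[0,0,2,0],[0,0,3,0],[0,0,4,0],[0,0,5,0],[0,0,6,0]]'; python3 -m jog '[[0,0,0.7,0],[0,0,1.4,0],[0,0,2,0],[0,0,2.5,0]]'
```

```text
clock: 18.73
position: [621.7, -144.4, 202.5]
eef_rot: [179.9, 0.7, 171.7]
ft_force: [0.0, -1.0, -0.2]
width: -0.003
now fwd 18.1 lat 1.3 up 55.4
t 18.73 pos [ 621.7 -144.4  202.5] rot [179.87   0.68 171.7 ] F [ 0.  -1.  -0.2] w -0.3 q6 -4.9
need [17.3 -0.2 43.2] twist -0.0017
clock: 19.23
position: [622.4, -144.5, 198.2]
eef_rot: [179.9, 0.8, 171.7]
ft_force: [-3.2, 0.9, 9.3]
width: 0.0
clock: 19.57
position: [622.4, -144.5, 195.9]
eef_rot: [179.9, 0.8, 171.7]
ft_force: [-1.7, 0.9, 6.4]
width: 0.003
```

```bash
python3 -m jog '[[0,0,1,0],[0,0,2,0],[0,0,3,0],[0,0,4,0]]'; python3 -m jog '[[0,0,1,0],[0,0,2,0],[0,0,3,0],[0,0,3,0]]'; python3 -m jog '[[0,0,0.7,0],[0,0,1.5,0],[0,0,2,0],[0,0,2,0]]'
```

```text
clock: 19.9
position: [622.6, -144.5, 191.2]
eef_rot: [179.9, 0.8, 171.7]
ft_force: [0.3, -0.5, 2.3]
width: 0.002
clock: 20.23
position: [622.2, -144.4, 187.2]
eef_rot: [179.9, 0.7, 171.7]
ft_force: [0.1, 0.7, 0.5]
width: 0.002
clock: 20.57
position: [622.4, -144.5, 186.4]
eef_rot: [179.9, 0.8, 171.7]
ft_force: [-1.2, 1.2, 4.9]
width: -0.001
```

```bash
python3 -m jog '[[0,0,0.7,0],[0,0,1.4,0],[0,0,2,0],[0,0,2,0]]'; python3 -m jog '[[0,0,0.7,0],[0,0,1.4,0],[0,0,1.4,0]]'
```

```text
clock: 20.9
position: [622.4, -144.5, 186.1]
eef_rot: [179.9, 0.9, 171.7]
ft_force: [-6.4, 0.3, 16.4]
width: -0.003
clock: 21.15
position: [622.4, -144.5, 186.0]
eef_rot: [179.9, 0.9, 171.7]
ft_force: [-9.5, 2.9, 24.8]
width: -0.001
```

Hard stop at TCP z = 186 with 25 N, where home was expected at 187. I'm retreating upward and back, then looking.

```bash
python3 -m jog '[[0,0,-4,0],[0,0,-15,0],[0,0,-35,0],[0,0,-60,0],[0,0,-80,0],[20,0,-90,0],[50,0,-95,0],[85,0,-95,0],[120,0,-95,0],[150,0,-95,0],[165,0,-95,0],[170,0,-95,0]]'; python3 -m jog '[[0,35,0,0],[0,75,0,0],[0,115,0,0],[0,155,0,0],[0,190,0,0],[0,210,0,0],[0,215,0,0],[0,215,0,0]]'
python3 - <<'E'
from m import *
s=snapshot("scene");t=snapshot("top");cv2.imwrite("pics/s6.png",s);cv2.imwrite("pics/t6.png",t)
a=cv2.resize(s[165:275,175:255],None,fx=5,fy=5,interpolation=cv2.INTER_CUBIC)
b=cv2.convertScaleAbs(cv2.resize(t[125:235,270:345],None,fx=5,fy=5,interpolation=cv2.INTER_CUBIC),alpha=1.6)
cv2.imwrite("pics/c7.png",np.hstack([a,b]))
E
python3 go.py 500 0 250 171
```

```text
clock: 22.15
position: [450.7, -119.6, 275.8]
eef_rot: [179.9, 0.8, 171.7]
ft_force: [-0.0, -1.0, -0.2]
width: 0.0
clock: 22.82
position: [484.7, 94.2, 275.3]
eef_rot: [179.9, 0.7, 171.9]
ft_force: [-0.3, -0.2, -0.2]
width: -0.003
t 22.92 pos [484.3  92.3 275.5] rot [179.9    0.74 171.72] F [ 0.1 -0.1 -0.5] w 0.0 q6 19.2
need [-28.5 -89.2  25.7] twist 0.0126
```

View pics/c7.png

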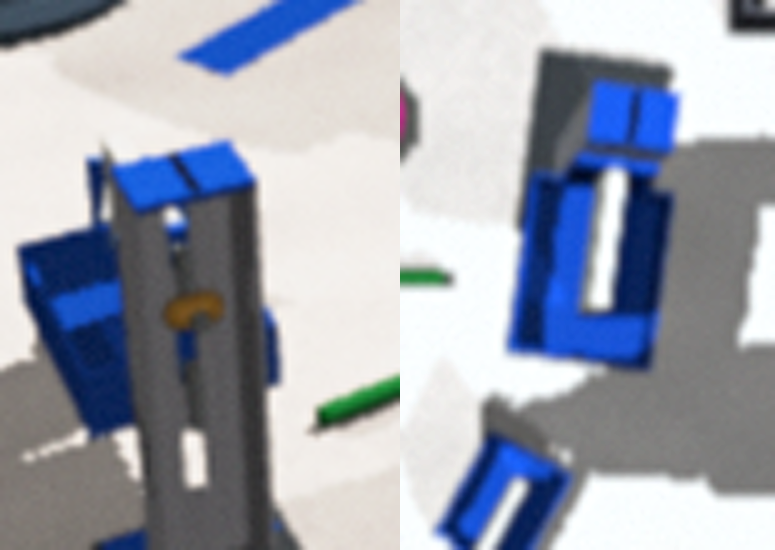

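The caddy hangs against the blue post in both views. The upper neck is now at the bottom of the slot, the lip is past the catch, and the tray is square to the post. One last numeric check, then hand in.

```bash
python3 - <<'E'
from n import *
t=cv2.imread("pics/t6.png");t0=cv2.imread("pics/top0.png")
h=cv2.cvtColor(t,cv2.COLOR_BGR2HSV);m=np.zeros(t.shape[:2],np.uint8);m[157:188,303:320]=((h[...,1]<70)&(h[...,2]>90))[157:188,303:320]
n,l,s,c=cv2.connectedComponentsWithStats(m);k=1+np.argmax(s[1:,4]);r=cv2.minAreaRect(np.argwhere(l==k)[:,::-1].astype(np.float32));P=np.array([onz("top",*q,187) for q in cv2.boxPoints(r)])
print("rib top centre",P.mean(0).round(1),"edges",[np.linalg.norm(P[i]-P[i-1]).round(1) for i in range(4)],r[2],"expected",(np.array([652,-148.8])-48*np.array([.9895,-.1426])).round(1))
from h import *
s6=cv2.imread("pics/s6.png")
S=np.array([652.1,-148.9,170]);y=np.radians(-8.2);u=np.array([np.cos(y),np.sin(y),0]);v=np.array([-u[1],u[0],0])
for nme,(a,b,z) in dict(frontTL=(-120,-45,-48),frontbotL=(-120,-45,-83),rearbotL=(0,-45,-83),rearbotR=(0,45,-83)).items(): print(nme,((proj("scene",S+a*u+b*v+[0,0,z])-[175,165])*5).round(0))
def col(i,kind):
    h=cv2.cvtColor(i,cv2.COLOR_BGR2HSV).astype(int);H,Sx,V=h[...,0],h[...,1],h[...,2]
    return {'green':(H>45)&(H<80)&(Sx>120)&(V>40),'mag':(H>145)&(H<172)&(Sx>120),'red':((H<6)|(H>174))&(Sx>140),'or':(H>6)&(H<16)&(Sx>150)&(V>90),'blue':(H>105)&(H<128)&(Sx>140)}[kind]
for k,(x0,y0,x1,y1) in dict(green=(240,170,285,190),mag=(245,133,276,163),red=(362,216,402,252),**{'or':(365,155,400,182)},blue=(277,208,305,242)).items():
    print(k,[ (np.argwhere(col(i,k)[y0:y1,x0:x1]).mean(0)).round(2).tolist() for i in(t0,t)])
E
```

```text
rib top centre [ 602. -142.  187.] edges [np.float64(17.2), np.float64(83.0), np.float64(17.3), np.float64(83.0)] 8.130102157592773 expected [ 604.5 -142. ]
frontTL [ 13. 235.]
frontbotL [ 21. 295.]
rearbotL [ 90. 444.]
rearbotR [284. 389.]
green [[9.69, 24.17], [9.69, 24.17]]
mag [[14.8, 14.78], [14.64, 15.12]]
red [[19.18, 19.17], [19.19, 19.17]]
or [[15.59, 14.92], [15.59, 14.92]]
blue [[16.74, 13.65], [16.74, 13.62]]
```

```bash
python3 -c "
from plant import sign_off;print(sign_off())"
```

```text
the job is handed in; nothing more can be done
None
```

The larger blue caddy is hanging on the blue-capped post, pushed past the catch and fully home. I handed the job in at about 23 s, with the arm well clear.

**What I did:** I gripped the caddy by its rib and put both claws through the upper two slots until the back plate touched the sheet. I let it down onto the catch, which carried it about 13 mm above home, and released it there. Then I pushed on the rib's top with the shut fingertips. The resistance peaked at about 9 N in the readings, it snapped through, and it stopped hard at z = 186 mm under 25 N (home was expected at 187).

**Last checks:**
- **Position:** in the top view the rib lies at (602, −142), yaw about −8°. That is square to the post and within about 2.5 mm of the expected spot.
- **Level:** in the scene view the tray corners are within about 2 px of where a level, fully home caddy should show. I did not measure its tilt any more finely than that.
- **Other objects:** marker, red roll, glue jar and small caddy are unmoved. The magenta roll's colour centroid moved about 0.3 px, probably from a changed shadow, as nothing touched it. I did not re-measure the bucket, scissors or red post, but the arm did not go near them.

**What went wrong or disagreed:**
- **Joint limit:** early on I ran joint 6 against its limit, which left the tool leaning 1.7°. I unwound this in the air before grasping, which cost about 6 s.
- **Post yaw:** estimates ran from −6° to −12° depending on the feature. I used −8°, and the claws went in without side force.
- **Slot position:** the two cameras differed by about 1.3 mm on the slot's sideways position. I used the scene camera's value.

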